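Unlatch the clay-tool chest and hold its lid open

ROBOT

A 6-joint arm with a two-finger parallel gripper is mounted at the origin on the work surface. World frame = base frame: x ahead of the robot, y to its left, z up, the work surface at z = 0. Lengths are in m, angles in rad, forces in N, time in s.
With the tool pointing down it reaches from about 0.25 to 0.775 m from the base axis. Payload 4 kg.
Tool frame: the origin (TCP) lies on the centre line of the jaws, within the pads' length; the fingertips stand robot.tips_ahead ahead of it and the grasp point (between the pads) lies 8 mm behind it (robot.tips_ahead is the distance from the TCP to the fingertips, in m); z points along the fingers, y is the line along which they close (so a half turn about z gives the same grasp; the last joint's range is limited). The gripper opens to 94 mm and grips with 3 to 60 N. Pads are 16 mm wide; open, the fingers measure 119 mm over their backs; the gripper's body (75 mm by 177 mm) begins 78 mm behind the grasp point.
Start: joints at [1.238, 0.087, 1.371, -0, 1.684, -0.103], TCP at [0.125, 0.536, 0.217] pointing down, gripper open.
Joint ranges: [-3.1, 3.1], [-0.76, 2.03], [0.27, 2.55], [-1.08, 4.22], [0.17, 2.65], [-2.57, 2.57]. Speed limits (rad/s): [2.79, 2.79, 3.14, 3.14, 3.14, 3.14].

INTERFACE

Orientations are given as [roll, pitch, yaw] about the fixed x, y, z axes, in that order (R = Rz(yaw) Ry(pitch) Rx(roll)).
In Python, from bench import robot, snapshot, close_job, spotter gives the robot as it stands. The module is installed in compiled form; this text tells all that it offers.
- The arm moves only by the tool servo_tool, never from a script. Its argument "commands" is one flat list of numbers, 7 for each row, row after row: the shift along the tool's x, y, z in m, then the turn, a rotation vector about the tool's x, y, z in degrees, then the finger opening in m, from 0 to 0.094. In form: [x, y, z, ax, ay, az, grip, x, y, z, ax, ay, az, grip, ...]. A call has 1 to 10 rows; each row is the pose to reach, as a shift and turn from the pose commanded when the call began, along the tool's axes at that moment; what a row does not reach only later rows make up. A row lasts 1/8 s, in which the tool goes at most 62.5 mm and 10.7 degrees, less where a joint would pass 70% of its speed; a pose out of reach is approached as far as the arm can. A call with a gripper value outside its range is refused whole. The fingers move at their own pace and stop on an object; the grip force is fixed at half the most. Time passes only in rows, so rows that repeat a pose let the fingers close. It gives the time, the measured TCP pose, the force, the opening and the grip force at its end, in the units of the state.
- robot.get_obs(): the state, without advancing time (a new reading comes with each control period).
- snapshot(name): name is "scene" or "top" or "wrist"; returns a dict with "img" (400x640x3 uint8, blue, green, red), "camera_matrix" (3x3 intrinsics, pixels), "extrinsics" (4x4, takes a point from camera to world coordinates); the wrist camera has in their place "hand_eye" (4x4, takes a point from camera to tool coordinates, whose origin is the TCP and whose axes are the flange's). Camera axes: x right, y down, z forward; pixel columns grow to the right and rows downward; lengths in m; the calibration is good to about 2 mm. A picture is of the moment at which its call begins: read the wrist's pose just before it. There is no depth.
- close_job(): hands the job in; it is judged then, once.
Trained networks look in a picture, given as the dict that the camera call returned (one of the last four; its "shot" number tells which), for a name from the list of things; names that differ only in an ending like _2 or _b are one class to them, and where a whole thing is asked for, a point or a joint stands for the part that bears it (a point fixed in the world has none). Each returns a list of dicts, best first, with "conf" (0 to 1); they miss things now and then, are a little off and sometimes report something else, mostly with a low value. They report only what shows in the picture. A call takes as long as a camera call.
- spotter.trace(name, picture): "region" (400x640 bool, what is visible of it) and "box" ([left, top, width, height] in pixels, round what is visible of it).
The state is a dict: "time": time; "joint_positions": joint angles; "qvel": joint speeds; "joint_torque": joint torques, N m; "tool_pos": TCP position; "ee_rot": TCP orientation; "wrist_force": force on the tool from outside, world axes, zero at the start; "wrist_torque": the same for the moment, N m; "width": finger opening in m; "finger_force": force on a finger pad.
Only numpy, scipy, OpenCV 4.12 (cv2) and the standard library are available. Lean on these libraries where they do the work, as an engineer would, in place of code of your own. Each camera call takes 0.05 s, during which the arm holds its last target. There are 200 camera calls.

TASK

Someone needs to reach into the wooden clay-tool chest. Turn the wooden turnbutton on its front deck until it lies along the front edge, clear of the lid, then lift the lid by its handle and hold it open at 45 degrees with the gripper's fingers, without disturbing the things standing around the chest. The lid falls shut if let go, so finish while still holding it there, steady.

Things in the scene. Friction and masses are not known exactly. Their poses are not given: they have to be found in the camera images.
- chest: Wooden chest fixed to the work surface, 270 (x) by 300 (y) mm. Origin: centre of its underside, at z = 0; x points from its front to its far (hinge) side, z up. The front deck (fixed timber, x -135 to -85 mm) and the shut lid are flush, tops 97 mm above the work surface. Lid panel 208 by 300 by 12 mm, x -83 to +125 mm when shut.
- turnbutton (a joint): Turnbutton angle (rad) about its upright pivot, positive counterclockwise from above, stops at -1.75 and 1.75. At 0 the bar points along chest x, one end 14 mm over the lid's front edge, and blocks the lid; at 1.57 or -1.57 it lies along the front edge. Clear of the lid from about 1.1 rad either way. Turns stiffly (0.06 N m) and stays where left. It starts within 0.3 rad of 0.
- turnbutton_top (a point): Centre of the turnbutton's top face, on its pivot axis: 109 mm in front of the chest's origin (chest x -109, y 0), 115 mm above the work surface. The turnbutton is a pale wooden bar 80 mm long, 16 mm wide and 16 mm tall, its underside 2 mm above the deck and the lid; this point's x axis runs along the bar.
- lid (a joint): Opening angle of the lid (rad): 0 shut, 0.785 is 45 degrees, stop at 1.8. It swings freely about its hinge, weighs 0.35 to 0.6 kg and falls shut when let go.
- lid_handle (a point): Middle of the lid's handle: round steel bar, 12 mm thick, 120 mm long between two end posts, parallel to the hinge (chest y). Its axis is 36 mm above the lid's top face; shut, it is at chest x -31, y 0, 133 mm above the work surface. The round bar can turn between gripper pads, so the tool need not tilt with the lid. This point's axes turn with the lid.
- lid_hinge (a point): Middle of the hinge line, fixed at chest x +125, y 0, 85 mm above the work surface; the line runs along chest y. The handle's axis circles it at radius 163 mm: at opening angle a it is at chest x = 125 - 156 cos a + 48 sin a, height = 85 + 156 sin a + 48 cos a (mm).
- jar: Bystander: white plastic jar, 64 mm across, 90 mm tall, standing beside the chest. Origin: centre of its underside.
- bowl: Bystander: small terracotta bowl, 110 mm across, 55 mm tall, standing beside the chest. Origin: centre of its underside.
- spatula: Bystander: wooden spatula, 200 mm long, lying beside the chest. Origin: centre of its underside.

How it is judged:
On the way, in this order (a step that is already met when the one before it is completed fails the run):
1. the turnbutton is turned clear of the lid (more than 1.15 rad to either side) while the lid is still shut ((value of joint turnbutton above 1.15 rad or value of joint turnbutton below -1.15 rad) and value of joint lid below 0.06 rad), for 0.2 s.
2. the lid is raised past 0.35 rad with the fingers (value of joint lid above 0.35 rad and contact force between the fingers and lid above 0.5 N), for 0.1 s.
At the end, for the whole second after the job is handed in: The lid stands still between 0.68 and 0.89 rad (45 degrees, 6 either way), carried by the gripper's fingers (contact over 0.5 N) and by no bystander, and the turnbutton is still more than 1.15 rad off, clear of the lid (value of joint lid between 0.68 and 0.89 rad and velocity of joint lid between -0.1 and 0.1 rad/s and contact force between the fingers and lid above 0.5 N and contact force between each of jar, bowl, spatula and lid below 0.1 N and (value of joint turnbutton above 1.15 rad or value of joint turnbutton below -1.15 rad)); the arm keeps its last pose, push and grip.
It fails at once if a bystander (jar, bowl or spatula) is moved by more than 30 mm (distance of any of jar, bowl, spatula from where it was at the start of the episode above 0.03 m).
It also fails if it takes over 42 s, if anything falls off the work surface, if the arm or the gripper's body presses on something with over 40 N, if the wrist force passes 120 N, or if a joint passes its speed limit or range.

## Working session

There is one attempt and no reset: what is moved stays moved. The work goes in short steps, Python scripts to look and compute and a tool call to move; the robot and the scene stay as the last step left them, time stands still between calls to the robot, and variables do not carry over. Pictures are saved under pics/ and viewed, at most 10 in all, crops included, and the job is handed in when it is done.

Besides the shell and the picture viewer there is one more tool, called after ">>>" in YAML: its name, and indented under it one key for each argument. servo_tool: Moves the arm, as the interface text tells. Its arguments: {"type":"object","properties":{"commands":{"type":"array","items":{"type":"number"}}},"required":["commands"]}

```bash
mkdir -p pics; cat > h.py <<'E'
import numpy as np,cv2
from bench import robot,snapshot,close_job,spotter
from scipy.spatial.transform import Rotation as R
def ray(p,uv):
    K=p["camera_matrix"];E=p["extrinsics"]
    d=E[:3,:3]@np.linalg.solve(K,[uv[0],uv[1],1]);return E[:3,3],d
def atz(p,uv,z):
    o,d=ray(p,uv);return o+d*(z-o[2])/d[2]
def proj(p,X):
    E=np.linalg.inv(p["extrinsics"]);c=(E[:3,:3]@np.atleast_2d(X).T).T+E[:3,3];q=c@p["camera_matrix"].T;return q[:,:2]/q[:,2:]
def tri(p1,u1,p2,u2):
    o1,d1=ray(p1,u1);o2,d2=ray(p2,u2)
    s=np.linalg.lstsq(np.c_[d1,-d2],o2-o1,rcond=None)[0]
    a=o1+s[0]*d1;b=o2+s[1]*d2;return (a+b)/2,np.linalg.norm(a-b)
E
cat > a.py <<'E'
from h import *
o=robot.get_obs();print({k:np.round(v,3) for k,v in o.items()},robot.tips_ahead)
for n in ["scene","top"]:
    p=snapshot(n);cv2.imwrite(f"pics/{n}0.png",p["img"]);
    print(n,p["extrinsics"].round(3).tolist(),p["camera_matrix"].round(1).tolist())
    for t in ["chest","turnbutton","lid","lid_handle","jar","bowl","spatula"]:
        try:
            for r in spotter.trace(t,p)[:2]:
                m=r["region"];ys,xs=np.nonzero(m)
                rc=cv2.minAreaRect(np.c_[xs,ys].astype(np.float32))
                print(n,t,round(r["conf"],2),r["box"],"cen",xs.mean().round(1),ys.mean().round(1),np.round(cv2.boxPoints(rc)).tolist())
        except Exception as e: print(n,t,repr(e))
E
python3 a.py
```

```text
{'time': np.float64(0.0), 'joint_positions': array([ 1.238,  0.088,  1.372, -0.   ,  1.684, -0.103]), 'qvel': array([-0.001,  0.001,  0.001,  0.003,  0.   ,  0.001]), 'joint_torque': array([ 1.0000e-03, -3.4020e+01, -3.0242e+01,  7.2000e-02,  3.3000e-02,
       -0.0000e+00]), 'tool_pos': array([0.125, 0.535, 0.215]), 'ee_rot': array([-3.139, -0.   ,  2.912]), 'wrist_force': array([ 0.418, -0.003,  0.224]), 'wrist_torque': array([0.042, 0.026, 0.016]), 'finger_force': np.float64(0.0), 'width': np.float64(0.094)} 0.011
scene [[0.091, 0.796, -0.599, 1.335], [0.996, -0.083, 0.042, 0.033], [-0.016, -0.6, -0.8, 1.101], [0.0, 0.0, 0.0, 1.0]] [[427.7, 0.0, 316.1], [0.0, 427.7, 196.1], [0.0, 0.0, 1.0]]
scene chest 0.74 [277.8, 152.0, 109.7, 99.3] cen 333.3 201.7 [[273.0, 237.0], [288.0, 142.0], [392.0, 159.0], [377.0, 254.0]]
scene turnbutton 0.64 [336.9, 150.2, 7.1, 21.2] cen 340.4 161.7 [[335.0, 171.0], [340.0, 150.0], [346.0, 151.0], [340.0, 172.0]]
scene lid 0.91 [274.4, 158.9, 114.3, 75.3] cen 333.8 198.5 [[274.0, 220.0], [284.0, 159.0], [389.0, 175.0], [380.0, 236.0]]
scene lid_handle 0
[... 1336 characters left out ...]
.7] cen 291.1 193.8 [[213.0, 217.0], [241.0, 129.0], [369.0, 170.0], [341.0, 258.0]]
top lid_handle 0.4 [382.9, 177.6, 22.0, 80.4] cen 393.9 208.0 [[379.0, 258.0], [382.0, 178.0], [408.0, 179.0], [405.0, 259.0]]
top jar 0.86 [196.0, 121.3, 34.4, 37.3] cen 211.9 140.2 [[191.0, 135.0], [210.0, 118.0], [233.0, 146.0], [214.0, 162.0]]
top jar 0.24 [171.5, 181.0, 43.7, 45.0] cen 192.2 203.8 [[170.0, 181.0], [215.0, 181.0], [215.0, 226.0], [170.0, 226.0]]
top bowl 0.75 [170.2, 182.7, 44.5, 45.6] cen 191.7 204.4 [[169.0, 182.0], [214.0, 182.0], [214.0, 226.0], [169.0, 226.0]]
top spatula 0.79 [379.8, 180.2, 24.7, 76.0] cen 394.0 205.8 [[377.0, 255.0], [382.0, 178.0], [409.0, 179.0], [403.0, 257.0]]
```

```bash
cat > b.py <<'E'
from h import *
from scipy.optimize import least_squares
P={n:snapshot(n) for n in ["scene","top"]}
im=P["top"]["img"];cv2.imwrite("pics/topc.png",cv2.resize(im[90:300,150:430],None,fx=2.8,fy=2.8,interpolation=2))
im=P["scene"]["img"];cv2.imwrite("pics/scc.png",cv2.resize(im[130:270,230:440],None,fx=3.7,fy=3.7,interpolation=2))
lid=np.array([[-.083,-.15,.097],[-.083,.15,.097],[.125,.15,.097],[.125,-.15,.097]])
def w(q,X):
    c,s=np.cos(q[2]),np.sin(q[2]);X=np.atleast_2d(X);return np.c_[q[0]+c*X[:,0]-s*X[:,1],q[1]+s*X[:,0]+c*X[:,1],X[:,2]]
# lid outline fit: maximise IoU-ish via polygon mask
M={n:(spotter.trace("lid",P[n])[0]["region"]) for n in P}
ctr={}
for n in P:
    c=max(cv2.findContours(M[n].astype(np.uint8),0,1)[0],key=len);ctr[n]=c[:,0].astype(float)
def res(q):
    r=[]
    for n in P:
        poly=proj(P[n],w(q,lid)).astype(np.float32)
        r+=[cv2.pointPolygonTest(poly,tuple(map(float,c)),True) for c in ctr[n]]
    return np.array(r)
s=least_squares(res,[.45,.14,-.29],loss="soft_l1",diff_step=1e-3);q=s.x;print("chest",q,np.abs(s.fun).mean())
u={n:(lambda m:np.argwhere(m)[:,::-1].mean(0))(spotter.trace("turnbutton",P[n])[0]["region"]) for n in P}
print("tb tri",tri(P["scene"],u["scene"],P["top"],u["top"]),"model",w(q,[-.109,0,.115]))
for n in P: print(n,"tb",u[n],"model tb,handle ends",proj(P[n],w(q,[[-.109,0,.115],[-.031,-.06,.133],[-.031,.06,.133],[-.135,-.15,.097],[-.135,.15,.097]])).round(1).tolist())
for t,h in [("jar",.045),("bowl",.03),("spatula",.005)]:
    v={n:np.argwhere(spotter.trace(t,P[n])[0]["region"])[:,::-1].mean(0) for n in P}
    print(t,tri(P["scene"],v["scene"],P["top"],v["top"]))
E
python3 b.py
```

```text
chest [ 0.56639901  0.13945299 -0.29208786] 0.6334106587303923
tb tri (array([0.46377671, 0.17044141, 0.10933945]), np.float64(0.002816461431868106)) model [[0.46201574 0.17083978 0.115     ]]
scene tb [340.60330579 160.71900826] model tb,handle ends [[340.3, 159.1], [316.0, 171.6], [356.3, 177.5], [295.1, 150.4], [389.2, 163.5]]
top tb [272.21212121 245.37878788] model tb,handle ends [[271.1, 245.9], [308.1, 219.3], [255.7, 202.7], [332.9, 278.7], [204.4, 237.2]]
jar (array([0.72441886, 0.33428754, 0.0457992 ]), np.float64(0.0017396494357696814))
bowl (array([0.56344619, 0.37093985, 0.04838239]), np.float64(0.0011197667828507709))
spatula (array([ 0.57285067, -0.11917719, -0.00085389]), np.float64(0.0020337913577993133))
```

View pics/topc.png

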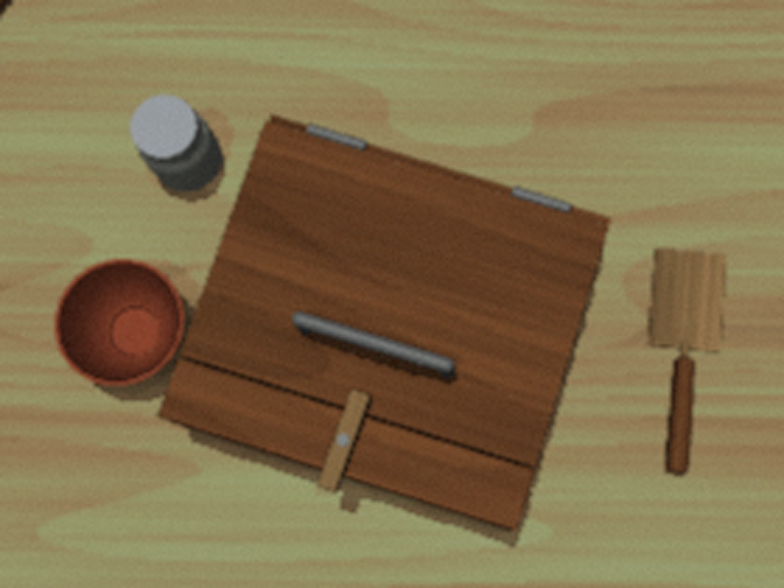

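View pics/scc.png

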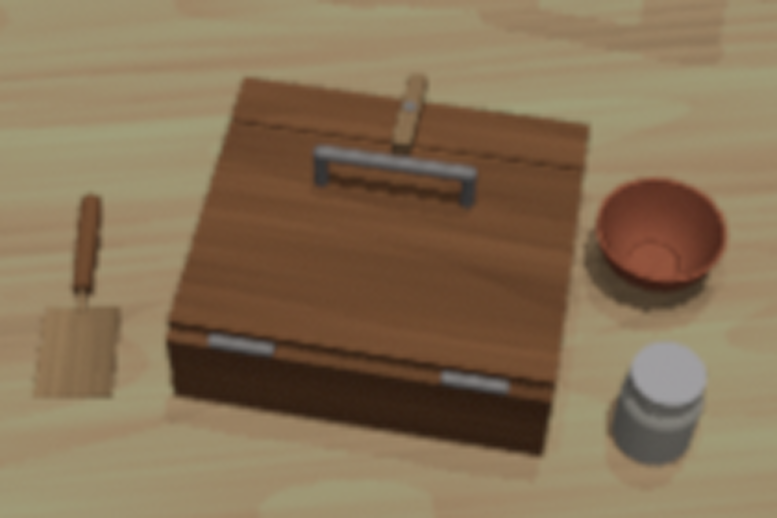

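The pictures show the closed chest with its hinge at the far side. The pivot is near (343,440) and the handle runs (300,319)-(450,370) in the top crop. The bowl and jar stand at the left (+y) and the spatula at the right. The fit agrees within about 3 mm. I'll move over the turnbutton now and refine with the wrist camera.

```bash
cat >> h.py <<'E'
def shift(pos,yaw,src=None):
    o=robot.get_obs();A=R.from_euler("xyz",o["ee_rot"]);T=R.from_euler("xyz",[np.pi,0,yaw])
    d=A.inv().apply(np.array(pos)-o["tool_pos"]);r=(A.inv()*T).as_rotvec(degrees=True)
    print("from",o["tool_pos"].round(4),o["ee_rot"].round(3),"shift",d.round(4),"rot",r.round(2));return d,r
E
python3 - <<'E'
from h import *
shift([.435,.21,.23],2.83); shift([.45,.172,.215],2.83)
E
```

```text
from [0.1253 0.5356 0.2165] [3.142 0.    2.912] shift [-0.3757 -0.2464 -0.0135] rot [0.   0.   4.69]
from [0.1253 0.5356 0.2165] [3.142 0.    2.912] shift [-0.399  -0.28    0.0015] rot [0.   0.   4.69]
```

>>> servo_tool:
  commands: [-0.376, -0.246, -0.014, 0, 0, 4.7, 0.05, -0.376, -0.246, -0.014, 0, 0, 4.7, 0.05, -0.376, -0.246, -0.014, 0, 0, 4.7, 0.05, -0.376, -0.246, -0.014, 0, 0, 4.7, 0.05, -0.376, -0.246, -0.014, 0, 0, 4.7, 0.05, -0.376, -0.246, -0.014, 0, 0, 4.7, 0.05, -0.376, -0.246, -0.014, 0, 0, 4.7, 0.05, -0.376, -0.246, -0.014, 0, 0, 4.7, 0.05, -0.376, -0.246, -0.014, 0, 0, 4.7, 0.05]

```text
time: 2.52
tool_pos: [0.4355, 0.2102, 0.2303]
ee_rot: [3.141, -0.001, 2.828]
wrist_force: [-0.3, 0.9, 0.6]
width: 0.0496
finger_force: 0.0
```

```bash
cat > c.py <<'E'
from h import *
import sys,pickle
k=sys.argv[1]
o=robot.get_obs();p=snapshot("wrist")
T=np.eye(4);T[:3,:3]=R.from_euler("xyz",o["ee_rot"]).as_matrix();T[:3,3]=o["tool_pos"];p["extrinsics"]=T@p["hand_eye"]
print(o["time"],o["tool_pos"].round(4),o["ee_rot"].round(3))
for t in ["turnbutton","lid_handle"]:
    for r in spotter.trace(t,p)[:2]:
        rc=cv2.minAreaRect(np.argwhere(r["region"])[:,::-1].astype(np.float32));print(t,round(r["conf"],2),np.round(r["box"]),np.round(cv2.boxPoints(rc)).tolist())
pickle.dump({a:p[a] for a in("img","camera_matrix","extrinsics")},open(f"w{k}.pkl","wb"));cv2.imwrite(f"pics/w{k}.png",p["img"])
print(proj(p,[[.461,.168,.115],[.530,.146,.133]]))
E
python3 c.py 1
```

```text
2.525 [0.4355 0.2102 0.2303] [ 3.141e+00 -1.000e-03  2.828e+00]
turnbutton 0.81 [280. 195.  20.  77.] [[282.0, 194.0], [298.0, 194.0], [301.0, 270.0], [284.0, 270.0]]
lid_handle 0.81 [159. 246. 268. 112.] [[160.0, 252.0], [428.0, 244.0], [431.0, 355.0], [163.0, 362.0]]
lid_handle 0.62 [153. 184. 278. 174.] [[152.0, 187.0], [432.0, 183.0], [434.0, 356.0], [154.0, 360.0]]
[[290.11093353 236.08758819]
 [290.37908513 309.17196784]]
```

View pics/w1.png

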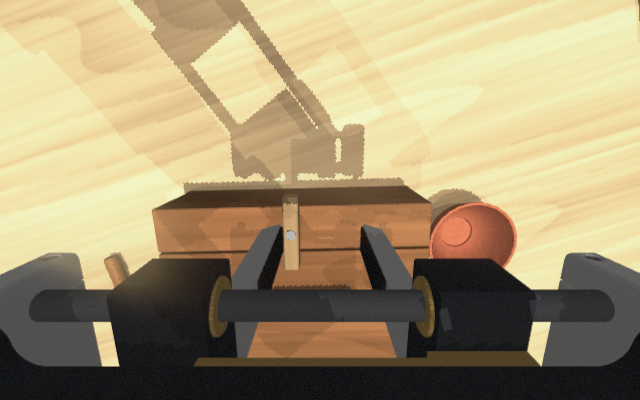

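```bash
python3 - <<'E'
from h import *
shift([.45,.172,.23],2.83)
E
```

```text
from [0.4344 0.2116 0.2305] [ 3.141 -0.     2.832] shift [-0.0269 -0.033   0.0005] rot [ 0.03 -0.02  0.11]
```

The wrist view shows the pivot screw at (291,235), and my estimate projects to (290,236). The bar is square to the chest. Next I descend astride the bar and grip it.

>>> servo_tool:
  commands: [-0.038, -0.033, 0, 0, 0, 0, 0.05, -0.038, -0.033, 0.05, 0, 0, 0, 0.05, -0.038, -0.033, 0.09, 0, 0, 0, 0.05, -0.038, -0.033, 0.11, 0, 0, 0, 0.05, -0.038, -0.033, 0.117, 0, 0, 0, 0.05, -0.038, -0.033, 0.117, 0, 0, 0, 0.0, -0.038, -0.033, 0.117, 0, 0, 0, 0.0, -0.038, -0.033, 0.117, 0, 0, 0, 0.0, -0.038, -0.033, 0.117, 0, 0, 0, 0.0]

```text
time: 3.8
tool_pos: [0.4622, 0.1682, 0.1144]
ee_rot: [3.139, 0.001, 2.83]
wrist_force: [0.2, 0.9, 2.0]
width: 0.0156
finger_force: 30.0
```

```bash
python3 - <<'E'
from h import *;import pickle
w=pickle.load(open("w1.pkl","rb"));t=snapshot("top");s=snapshot("scene")
print(tri(w,(291,235),t,(272.5,247)), "handle", tri(s,(337.2,173.5),t,(283.9,213)))
cv2.imwrite("pics/s2.png",cv2.resize(s["img"][110:250,230:440],None,fx=3.7,fy=3.7,interpolation=2))
E
```

```text
(array([0.46046698, 0.16832165, 0.11238519]), np.float64(0.0012865715461970622)) handle (array([0.53267448, 0.14809792, 0.13221653]), np.float64(0.00856336828301344))
```

View pics/s2.png

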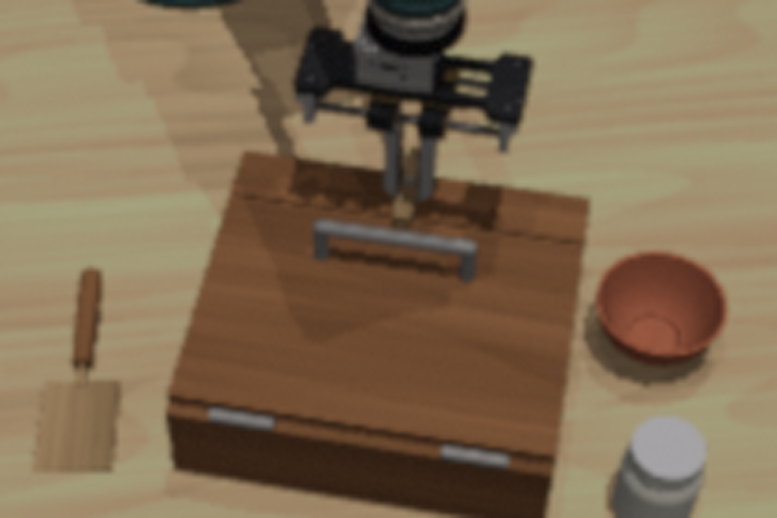

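The bar sits between the fingers, with an opening of 15.6 mm. Now I turn it about -86° about world up, which is + about tool z.

>>> servo_tool:
  commands: [0, 0, 0, 0, 0, 8, 0, 0, 0, 0, 0, 0, 17, 0, 0, 0, 0, 0, 0, 26, 0, 0, 0, 0, 0, 0, 35, 0, 0, 0, 0, 0, 0, 44, 0, 0, 0, 0, 0, 0, 53, 0, 0, 0, 0, 0, 0, 62, 0, 0, 0, 0, 0, 0, 71, 0, 0, 0, 0, 0, 0, 80, 0, 0, 0, 0, 0, 0, 86, 0]

```text
time: 5.15
tool_pos: [0.46, 0.167, 0.1144]
ee_rot: [-3.139, 0.002, 1.325]
wrist_force: [-4.7, 0.3, 6.3]
width: 0.0157
finger_force: 30.0
```

>>> servo_tool:
  commands: [0, 0, 0, 0, 0, 0, 0, 0, 0, 0, 0, 0, 0, 0.04, 0, 0, 0, 0, 0, 0, 0.04, 0, 0, -0.03, 0, 0, 0, 0.05, 0, 0, -0.07, 0, 0, 0, 0.05, 0, 0, -0.1, 0, 0, 0, 0.05, 0, 0, -0.1, 0, 0, 0, 0.05]

```text
time: 6.02
tool_pos: [0.463, 0.1675, 0.216]
ee_rot: [3.136, -0.003, 1.329]
wrist_force: [0.2, 0.2, -0.3]
width: 0.0502
finger_force: 0.0
```

```bash
python3 c.py 2; python3 - <<'E'
from h import *
p=snapshot("top")
r=spotter.trace("turnbutton",p)
for x in r[:2]:
    b=cv2.boxPoints(cv2.minAreaRect(np.argwhere(x["region"])[:,::-1].astype(np.float32)));print(x["conf"],[atz(p,c,.115)[:2].round(3).tolist() for c in b])
E
```

```text
6.025 [0.463  0.1675 0.216 ] [ 3.136e+00 -3.000e-03  1.329e+00]
turnbutton 0.59 [311. 159.  16.  80.] [[310.0, 159.0], [327.0, 159.0], [327.0, 241.0], [310.0, 241.0]]
lid_handle 0.82 [333.  35. 251. 297.] [[334.0, 328.0], [354.0, 33.0], [584.0, 48.0], [564.0, 343.0]]
[[319.08166803 203.54606945]
 [400.20642574 213.69909062]]
```

View pics/w2.png

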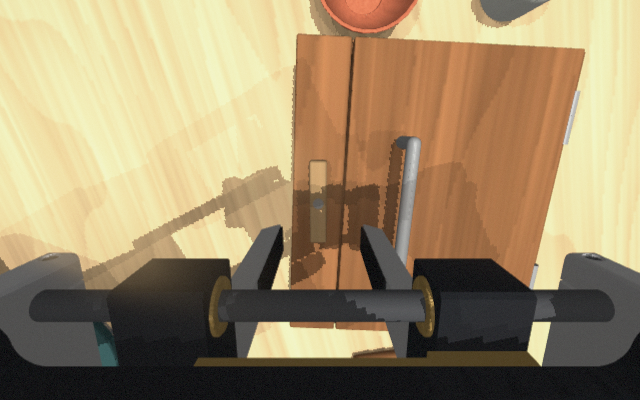

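The bar now lies along the front edge, at x 310-327 and rows 159-241. The handle axis passes about (406,214), which matches a handle at (0.536, 0.1455). Next I grasp the handle.

>>> servo_tool:
  commands: [-0.002, 0.04, 0, 0, 0, 2.9, 0.05, -0.004, 0.078, 0, 0, 0, 2.9, 0.05, -0.004, 0.078, 0.03, 0, 0, 2.9, 0.05, -0.004, 0.078, 0.06, 0, 0, 2.9, 0.05, -0.004, 0.078, 0.08, 0, 0, 2.9, 0.05, -0.004, 0.078, 0.089, 0, 0, 2.9, 0.05, -0.004, 0.078, 0.089, 0, 0, 2.9, 0, -0.004, 0.078, 0.089, 0, 0, 2.9, 0, -0.004, 0.078, 0.089, 0, 0, 2.9, 0, -0.004, 0.078, 0.089, 0, 0, 2.9, 0]

```text
time: 7.52
tool_pos: [0.5357, 0.1451, 0.1253]
ee_rot: [-3.14, -0.001, 1.278]
wrist_force: [-7.6, 1.3, 5.7]
width: 0.0133
finger_force: 4.1
```

```bash
python3 - <<'E'
from h import *
o=robot.get_obs();print(o["tool_pos"],o["wrist_force"],o["wrist_torque"],o["width"])
# lift path: chest-frame shift at angle a; tool y = chest +x, tool z = down
for a in np.linspace(0,.785,11):
    print(round(a,3),round((125-156*np.cos(a)+48*np.sin(a)+31)/1000,4),-round((85+156*np.sin(a)+48*np.cos(a)-133)/1000,4))
E
```

```text
[0.53567407 0.14513121 0.12526521] [-7.57486517  1.32858511  5.66315605] [0.33382219 1.54391077 0.03931138] 0.013296902426705517
0.0 0.0 -0.0
0.078 0.0042 -0.0121
0.157 0.0094 -0.0238
0.236 0.0155 -0.0351
0.314 0.0225 -0.0458
0.392 0.0302 -0.056
0.471 0.0388 -0.0656
0.55 0.048 -0.0744
0.628 0.058 -0.0825
0.706 0.0685 -0.0898
0.785 0.0796 -0.0962
```

>>> servo_tool:
  commands: [0, 0, 0, 0, 0, 0, 0, 0, 0, 0, 0, 0, 0, 0]

```text
time: 7.78
tool_pos: [0.5348, 0.1454, 0.1253]
ee_rot: [-3.139, -0.0, 1.279]
wrist_force: [-5.5, 0.8, 4.6]
width: 0.011
finger_force: 30.0
```

The handle is gripped. Now I lift along the arc in small steps.

>>> servo_tool:
  commands: [0, 0.002, -0.006, 0, 0, 0, 0, 0, 0.004, -0.012, 0, 0, 0, 0, 0, 0.0065, -0.018, 0, 0, 0, 0, 0, 0.009, -0.024, 0, 0, 0, 0, 0, 0.012, -0.029, 0, 0, 0, 0, 0, 0.0155, -0.035, 0, 0, 0, 0, 0, 0.019, -0.0405, 0, 0, 0, 0, 0, 0.0225, -0.046, 0, 0, 0, 0, 0, 0.0225, -0.046, 0, 0, 0, 0]

```text
time: 8.9
tool_pos: [0.5547, 0.1394, 0.1703]
ee_rot: [-3.133, 0.0, 1.279]
wrist_force: [-8.7, 3.2, 1.4]
width: 0.0113
finger_force: 30.0
```

>>> servo_tool:
  commands: [0, 0.003, -0.005, 0, 0, 0, 0, 0, 0.007, -0.01, 0, 0, 0, 0, 0, 0.011, -0.015, 0, 0, 0, 0, 0, 0.0155, -0.0195, 0, 0, 0, 0, 0, 0.02, -0.024, 0, 0, 0, 0, 0, 0.0245, -0.0285, 0, 0, 0, 0, 0, 0.035, -0.0367, 0, 0, 0, 0, 0, 0.0455, -0.044, 0, 0, 0, 0, 0, 0.056, -0.05, 0, 0, 0, 0, 0, 0.056, -0.05, 0, 0, 0, 0]

```text
time: 10.15
tool_pos: [0.6106, 0.1228, 0.225]
ee_rot: [3.141, -0.002, 1.279]
wrist_force: [-9.6, 2.3, 10.6]
width: 0.0113
finger_force: 30.0
```

```bash
cat > d.py <<'E'
from h import *
o=robot.get_obs();print({k:np.round(o[k],3) for k in("time","tool_pos","wrist_force","width","finger_force","qvel")})
p=snapshot("scene");t=snapshot("top")
d=o["tool_pos"]-[.5348,.1454,.1253]
for a in np.arange(.6,.95,.05): print(round(a,2),round(156-156*np.cos(a)+48*np.sin(a),1),round(156*np.sin(a)+48*np.cos(a)-48,1))
print("meas",np.hypot(d[0],d[1])*1e3,d[2]*1e3)
cv2.imwrite("pics/end.png",np.vstack([cv2.resize(p["img"][90:270,220:440],(733,300)),cv2.resize(t["img"][90:300,150:430],(733,300))]))
E
python3 d.py
```

```text
{'time': np.float64(10.15), 'tool_pos': array([0.611, 0.123, 0.225]), 'wrist_force': array([-9.568,  2.281, 10.599]), 'width': np.float64(0.011), 'finger_force': np.float64(30.008), 'qvel': array([ 0.003, -0.008,  0.015, -0.   , -0.001,  0.002])}
0.6 54.4 79.7
0.65 60.9 84.6
0.7 67.6 89.2
0.75 74.6 93.5
0.8 81.7 97.3
0.85 89.1 100.9
0.9 96.6 104.0
meas 79.10118510388692 99.68405104626684
```

View pics/end.png

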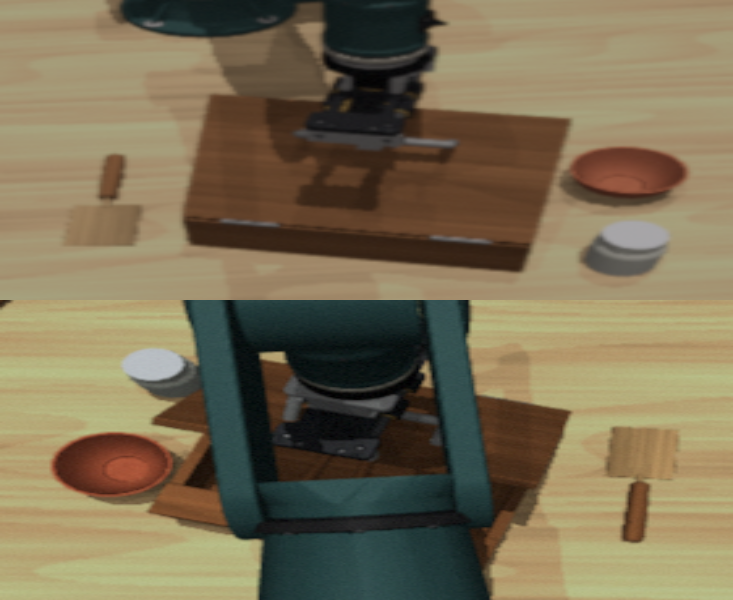

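The views show the lid raised, with the handle held at about 0.79 rad and the bystanders where they stood. I'll settle briefly, then hand in.

>>> servo_tool:
  commands: [0, 0, 0, 0, 0, 0, 0, 0, 0, 0, 0, 0, 0, 0, 0, 0, 0, 0, 0, 0, 0, 0, 0, 0, 0, 0, 0, 0]

```text
time: 10.75
tool_pos: [0.61, 0.123, 0.2246]
ee_rot: [-3.142, -0.002, 1.279]
wrist_force: [-9.3, 2.8, 10.2]
width: 0.0108
finger_force: 30.0
```

```bash
python3 -c "
from h import *
o=robot.get_obs();print(o['tool_pos'],o['width'],o['finger_force']);print(close_job())"
```

```text
[0.61004185 0.12298967 0.22464681] 0.010793626439199995 30.006955862045288
the job is handed in; nothing more can be done
None
```

The job is handed in at 10.75 s: I turned the turnbutton to lie along the front edge, and the gripper holds the lid steady at about 0.79 rad (45°), with the bystanders apparently undisturbed in the last pictures; no verdict was returned.

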